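# Seat a seedling plate in the guide of the microscope light base

## Robot

A 6-joint arm with a two-finger parallel gripper is mounted at the origin on the work surface. World frame = base frame: x ahead of the robot, y to its left, z up, the work surface at z = 0. Lengths are in m, angles in rad, forces in N, time in s.
With the tool pointing down it reaches from about 0.35 to 0.775 m from the base axis. Payload 7.3 kg.
Tool frame: the origin (TCP) lies at the very end of the fingers, on their centre line; the grasp point (between the pads) lies 19 mm behind it (robot.pinch_z is the distance from the TCP to the grasp point, in m); z points along the fingers, y is the line along which they close (so a half turn about z gives the same grasp; the last joint's range is limited). The gripper opens to 92 mm and grips with 3 to 60 N. Pads are 19 mm wide; open, the fingers measure 130 mm over their backs; the gripper's body (75 mm by 190 mm) begins 47 mm behind the grasp point.
Start: joints at [1.065, 0.342, 1.524, -0, 1.275, -0.146], TCP at [0.185, 0.491, 0.227] pointing down, gripper open.
Joint ranges: [-2.53, 2.53], [-0.77, 2.02], [0.04, 2.7], [-1, 4.14], [0.28, 2.66], [-3.11, 3.11]. Speed limits (rad/s): [2.57, 2.57, 3.14, 3.14, 3.14, 3.14].

## Interface

Orientations are given as [roll, pitch, yaw] about the fixed x, y, z axes, in that order (R = Rz(yaw) Ry(pitch) Rx(roll)).
In Python, from cell import robot gives the robot as it stands.
- The arm moves only by the tool move_arm, never from a script. Its argument "motion" is a list of rows, each a list of 6 numbers: the shift along the tool's x, y, z in units of 0.1 m (1.0 is 0.1 m), then the turn, a rotation vector about the tool's x, y, z in units of pi rad (1.0 is pi rad). In form: [[dx, dy, dz, rx, ry, rz], ...]. A call has 1 to 12 rows; each row is the pose to reach, as a shift and turn from the pose commanded when the call began, along the tool's axes at that moment, turning the shorter way round; what a row does not reach only later rows make up. A row lasts 1/8 s, in which the tool goes at most 62.5 mm and 10.7 degrees, less where a joint would pass 70% of its speed; a pose out of reach is approached as far as the arm can. A call with a number of a shift or a turn outside -1 to 1 is refused whole. A call with a gripper value outside its range is refused whole. "fingers" is the opening, from -1 (shut) to 1 (fully open), set as the call begins (left out, the last holds). The fingers move at their own pace and stop on an object; "newtons" is the grip in N (left out, the last holds). Time passes only in rows, so rows that repeat a pose let the fingers close. It gives the time, the measured TCP pose, the force, the opening and the grip force at its end, in the units of the state.
- robot.observe(): the state, without advancing time (a new reading comes with each control period).
- robot.read_camera(name): name is "scene" or "top" or "wrist"; returns a dict with "image" (420x560x3 uint8, red, green, blue), "range_z" (420x560 float32, m along the optical axis (not along the pixel's ray), 0 where there is no reading), "vfov" (degrees; the focal length in pixels is half the picture's height over the tangent of half this angle, whatever the lens; pixels are square), "cx", "cy" (the principal point, pixels), "extrinsics" (4x4, takes a point from camera to world coordinates); the wrist camera has in their place "hand_eye" (4x4, takes a point from camera to tool coordinates, whose origin is the TCP and whose axes are the flange's). Camera axes: x right, y up, looking along -z (the intrinsics and any distortion apply to the point x, -y, -z); pixel columns grow to the right and rows downward; lengths in m; the calibration is good to about 2 mm. A picture is of the moment at which its call begins: read the wrist's pose just before it.
- robot.hand_in(): hands the job in; it is judged then, once.
The state is a dict: "time": time; "qpos": joint angles; "qvel": joint speeds; "joint_efforts": joint torques, N m; "tool_pos": TCP position; "tool_rot": TCP orientation; "contact_force": force on the tool from outside, world axes, zero at the start; "torque": the same for the moment, N m; "opening": finger opening in m; "grip_force": force on a finger pad.
Only numpy, scipy, OpenCV 4.12 (cv2) and the standard library are available. Lean on these libraries where they do the work, as an engineer would, in place of code of your own. Each camera call takes 0.05 s, during which the arm holds its last target. There are 200 camera calls.

## Task

Get the seedling plate ready for viewing: with your fingertips, push the square plate along the white light base until it sits square in the corner of the black angle guide, flat against both of its rails, and push the red dimmer slide all the way along its slot, away from the robot, to full brightness. Only slide the plate, never lift or tip it, and leave everything else on the bench and the base where it stands.

Things in the scene. Friction and masses are not known exactly. Their poses are not given: they have to be found in the camera images.
- light_base: white light base of the stereo microscope, fixed to the bench, 300 mm (its x) by 380 mm (its y), flat top 40 mm above the bench. Origin: centre of its underside, at bench height; x points away from the robot, y to its left, turned at most 0.25 rad from the world axes. A round lit window, flush with the top, lies at x = y = +40 mm, where the plate's centre comes when home
- guide_corner (a point): inner corner of the black L-shaped guide, at x = y = +100 mm of the base, at its top; axes as the base. Rails 6 mm thick, 14 mm high: the far rail runs 140 mm from here to -y, the left rail 120 mm to -x (towards the robot). Outside them are 3 mm high feet, 22 mm out from the inner faces, with screws 9 mm high
- plate: closed square culture plate, clear plastic with cream gel and a row of green seedlings, 120 x 120 x 17 mm, 80 to 150 g, loose, lying flat on the light base. Origin: centre of its underside, z up; its x and y axes are square to its sides. It lies right of and nearer than the corner, up to 0.4 rad askew to the base. It slides with moderate friction
- dimmer (a joint): travel of the red dimmer slide, m: 0 at the end near the robot (dark), 0.050 at the far end (full); grows along the light base's +x. About 1.5 N of friction, stays where it is left
- dimmer_knob (a point): centre of the top of the red dimmer knob, 14 mm along its travel (x), 20 mm across, its top 15 mm above the light base's top; it stands left of the left rail, at y = +160 mm of the base, x = -50 mm at joint 0 and 0 at full. Axes as the light base
- small_dish: little closed round dish, 35 mm across, 12 mm high, loose on the light base beyond the dimmer's far end, left of the rails. Origin: centre of its underside. Leave alone
- bottle: glass bottle with blue cap, 70 mm across, 140 mm high, on the bench. Origin: centre of its underside. Leave alone
- jar_white: culture jar with white lid, 72 mm across, 88 mm high, on the bench. Origin: centre of its underside. Leave alone
- jar_yellow: culture jar with yellow lid, 72 mm across, 88 mm high, on the bench. Origin: centre of its underside. Leave alone
- dish_stack: two round culture dishes, one on the other, 90 mm across, 30 mm high together, on the bench. Origin: centre of the underside. Leave alone
- forceps: steel forceps lying flat on the bench, 124 mm long along its x, 17 mm wide, 8 mm high. Origin: middle of its length, at the bench. Leave alone
- marker: marker pen lying on the bench, 125 mm long along its x, 13 mm thick. Origin: middle of its length, at the bench. Leave alone
There are look-alikes about, which are no part of the job. What is shaped like the plate but orange, pink or purple is not meant.

How it is judged:
By the outcome, as a careful person would: the job done as asked, in the order asked, and still so for the second after the job is handed in, with the robot touching nothing.
It also fails if it takes over 64 s, if anything falls off the work surface, if the arm or the gripper's body presses on something with over 40 N, if the wrist force passes 120 N, or if a joint passes its speed limit or range.

## Working session

There is one attempt and no reset: what is moved stays moved. The work goes in short steps, Python scripts to look and compute and a tool call to move; the robot and the scene stay as the last step left them, time stands still between calls to the robot, and variables do not carry over. Pictures are saved under pics/ and viewed, at most 10 in all, crops included, and the job is handed in when it is done.

Besides the shell and the picture viewer there is one more tool, called after "Emit:" as a command line: name --pt "numbers of a row" for each row, then --argument value for the rest. move_arm: Moves the arm, as the interface text tells. Shifts and turns lie within -1 to 1; 1 stands for 0.1 m of shift or pi rad of turn. Its arguments: {"type":"object","properties":{"motion":{"type":"array"},"fingers":{"type":"number"},"newtons":{"type":"number"}},"required":["motion"]}

```bash
mkdir -p pics; cat > h.py <<'E'
import numpy as np, cv2
from cell import robot
def cam(name):
    s=robot.observe(); c=robot.read_camera(name); h,w=c["image"].shape[:2]
    c["f"]=h/2/np.tan(np.radians(c["vfov"])/2)
    if "extrinsics" not in c:
        from scipy.spatial.transform import Rotation as R
        T=np.eye(4); T[:3,:3]=R.from_euler("xyz",s["tool_rot"]).as_matrix(); T[:3,3]=s["tool_pos"]
        c["extrinsics"]=T@c["hand_eye"]
    return c
def onplane(c,uv,z):
    uv=np.atleast_2d(np.asarray(uv,float)); d=np.c_[(uv[:,0]-c["cx"])/c["f"],-(uv[:,1]-c["cy"])/c["f"],-np.ones(len(uv))]
    E=c["extrinsics"]; d=d@E[:3,:3].T; o=E[:3,3]; return o+d*((z-o[2])/d[:,2])[:,None]
def save(c,n): cv2.imwrite("pics/"+n,c["image"][:,:,::-1])
E
python3 - <<'E'
from h import *
print(robot.observe())
for n in("top","scene"):
    c=cam(n); save(c,n+"0.png"); print(n,{k:v for k,v in c.items() if k not in("image","range_z")})
E
```

```text
{'time': 0.0, 'qpos': array([ 1.06501500e+00,  3.42724644e-01,  1.52500918e+00, -4.28077390e-05,
        1.27544255e+00, -1.46008429e-01]), 'qvel': array([-0.000778  , -0.0001638 ,  0.00160865, -0.00058683,  0.00045617,
        0.00074115]), 'joint_efforts': array([ 1.29375527e-03, -4.31230152e+01, -2.44225484e+01,  7.17398152e-02,
        5.60314755e-02, -1.47117175e-04]), 'tool_pos': array([0.18462253, 0.49101845, 0.22604672]), 'tool_rot': array([-3.14001982e+00, -1.89917721e-04,  2.78183210e+00]), 'contact_force': array([ 0.73700306, -0.4389599 , -0.42475051]), 'torque': array([0.00039585, 0.06194972, 0.01641851]), 'grip_force': 0.0, 'opening': 0.09163954434964255}
top {'vfov': 56.91874166749925, 'cx': 275.46378920554474, 'cy': 207.54232757344425, 'extrinsics': array([[ 0.00585141,  0.99838163, -0.05656749,  0.39902388],
       [-0.99952837,  0.00413404, -0.03042928, -0.01696169],
       [-0.03014618,  0.05671887,  0.99793496,  1.22424244],
       [ 0.        ,  0.        ,  0.        ,  1.        ]]), 'f': np.float64(387.42678821036446)}
scene {'vfov': 49.93734911771276, 'cx': 283.2527726858275, 'cy': 222.64695262294074, 'extrinsics': array([[ 0.48945024, -0.60741111,  0.62569179,  1.4249266 ],
       [ 0.87199761,  0.33461191, -0.35728845, -0.53970264],
       [ 0.00765705,  0.72047666,  0.69343691,  1.11212033],
       [ 0.        ,  0.        ,  0.        ,  1.        ]]), 'f': np.float64(450.99003973763905)}
```

View pics/top0.png

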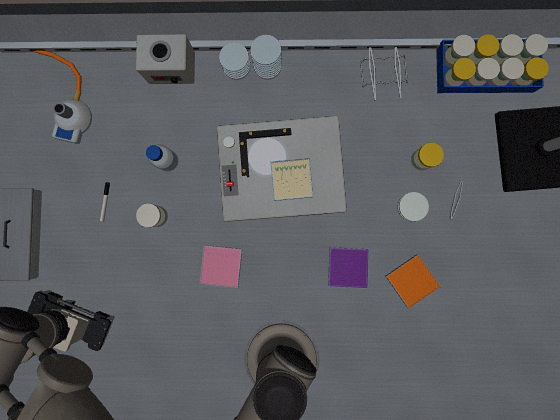

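View pics/scene0.png

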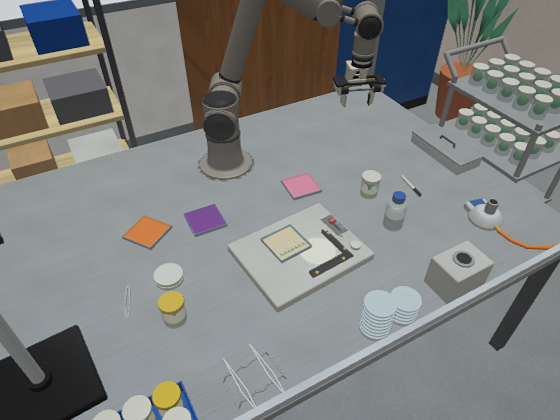

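The top view shows the white base at about (282,168), with the black guide's corner at (241,132). The cream plate with seedlings is at (292,180), the red knob at (229,184) and the small dish at (228,142). The look-alikes are pink (221,267), purple (348,267) and orange (413,281). Only the cream plate lies on the base and has seedlings, so it is the one meant.

```bash
python3 - <<'E'
from h import *
c=cam("top"); im=c["image"]; hsv=cv2.cvtColor(im,cv2.COLOR_RGB2HSV)
H,S,V=[hsv[:,:,i].astype(int) for i in range(3)]
roi=np.zeros(H.shape,bool); roi[105:230,205:355]=1
def rect(m,z,n):
    m=(m&roi).astype(np.uint8); cs,_=cv2.findContours(m,cv2.RETR_EXTERNAL,cv2.CHAIN_APPROX_NONE); k=max(cs,key=cv2.contourArea)
    r=cv2.minAreaRect(k); b=cv2.boxPoints(r); w=onplane(c,b,z)[:,:2]; print(n,"px",b.round(1).tolist(),"\n w",w.round(4).tolist(),"side",np.linalg.norm(w[0]-w[1]).round(4),np.linalg.norm(w[1]-w[2]).round(4),"ctr",w.mean(0).round(4)); 
rect((V>130),0.04,"base"); rect((S>40)&(H>12)&(H<60)&(V>120),0.057,"plate"); rect((S>140)&((H<8)|(H>172)),0.055,"knob"); rect(V<60,0.054,"guide")
cv2.imwrite("pics/crop0.png",cv2.resize(im[105:230,205:355,::-1],None,fx=5,fy=4.8,interpolation=cv2.INTER_CUBIC))
E
```

```text
base px [[216.8000030517578, 125.80000305175781], [336.79998779296875, 115.80000305175781], [344.70001220703125, 210.89999389648438], [224.6999969482422, 220.89999389648438]] 
 w [[0.7205, 0.2034], [0.751, -0.1688], [0.4569, -0.192], [0.4246, 0.1747]] side 0.3735 0.295 ctr [0.5882 0.0043]
plate px [[271.70001220703125, 163.0], [307.6000061035156, 159.39999389648438], [311.20001220703125, 195.0], [275.29998779296875, 198.60000610351562]] 
 w [[0.6007, 0.0309], [0.6117, -0.0782], [0.5036, -0.089], [0.4923, 0.0194]] side 0.1096 0.1087 ctr [ 0.5521 -0.0292]
knob px [[227.0, 184.0], [232.0, 184.0], [232.0, 186.0], [227.0, 186.0]] 
 w [[0.5365, 0.1668], [0.5366, 0.1515], [0.5304, 0.1514], [0.5304, 0.1667]] side 0.0153 0.0061 ctr [0.5335 0.1591]
guide px [[238.1999969482422, 132.0], [290.0, 127.69999694824219], [293.70001220703125, 172.1999969482422], [241.89999389648438, 176.5]] 
 w [[0.6972, 0.1346], [0.7103, -0.0243], [0.5732, -0.036], [0.5597, 0.1217]] side 0.1594 0.1376 ctr [0.6351 0.049 ]
```

View pics/crop0.png

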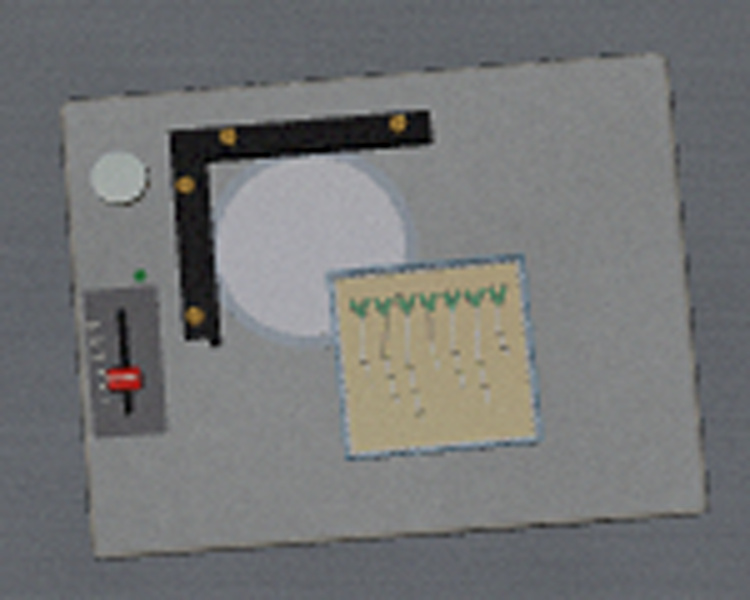

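The crop confirms the cream seedling plate, nearly parallel to the base, plus the guide corner, the knob low in its slot and the dish. I'm moving above it for a closer look.

Emit:
move_arm --pt "-0.4 -0.4 0 0 0 -0.05" --pt "-0.8 -0.7 0 0 0 -0.1" --pt "-1 -0.9 0 0 0 -0.142" --pt "-1 -0.9 0 0 0 -0.142" --fingers 0

```text
time: 0.65
tool_pos: [0.2473, 0.3707, 0.2267]
tool_rot: [-3.141, -0.0, -3.058]
contact_force: [-0.1, 0.2, -0.1]
opening: 0.0564
grip_force: 0.0
```

Emit:
move_arm --pt "-0.2 -0.5 0 0 0 0" --pt "-0.4 -1 0 0 0 0"

```text
time: 0.9
tool_pos: [0.2954, 0.2758, 0.2266]
tool_rot: [3.141, 0.0, -3.055]
contact_force: [0.7, -0.0, 0.7]
opening: 0.0458
grip_force: 0.0
```

Emit:
move_arm --pt "-0.2 -0.5 0 0 0 0" --pt "-0.4 -1 0 0 0 0"

```text
time: 1.15
tool_pos: [0.3444, 0.1791, 0.2269]
tool_rot: [3.141, 0.001, -3.056]
contact_force: [0.7, 0.4, 0.0]
opening: 0.0461
grip_force: 0.0
```

Emit:
move_arm --pt "-0.2 -0.5 0 0 0 0" --pt "-0.4 -1 0 0 0 0"

```text
time: 1.4
tool_pos: [0.3931, 0.0827, 0.2269]
tool_rot: [3.141, 0.001, -3.057]
contact_force: [0.6, 0.9, -0.8]
opening: 0.046
grip_force: 0.0
```

Emit:
move_arm --pt "-0.2 -0.5 0 0 0 0" --pt "-0.5 -1 0 0 0 0" --pt "-0.5 -1 0 0 0 0" --pt "-0.5 -1 0 0 0 0"

```text
time: 1.9
tool_pos: [0.4504, -0.011, 0.2263]
tool_rot: [3.141, -0.001, -3.056]
contact_force: [-0.7, 0.2, -0.6]
opening: 0.0459
grip_force: 0.0
```

```bash
python3 - <<'E'
from h import *
s=robot.observe();print(s["tool_pos"],s["tool_rot"],s["time"])
c=cam("wrist"); save(c,"w1.png"); print(c["hand_eye"].round(3),c["f"],c["cx"],c["cy"])
E
```

```text
[ 0.4503591  -0.0109885   0.22627004] [ 3.14058304e+00 -1.12683184e-03 -3.05644015e+00] 1.9
[[ 0.     0.958  0.286  0.076]
 [ 1.     0.    -0.001  0.   ]
 [-0.001  0.286 -0.958 -0.157]
 [ 0.     0.     0.     1.   ]] 378.6156482096618 282.5847218446356 212.66010569807446
```

View pics/w1.png

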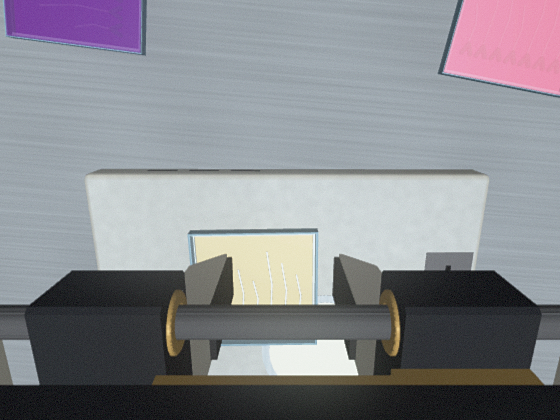

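The wrist view shows the base's near top edge at row ~174 (columns 88–488) and the plate's near top edge at row ~231 (columns 190–317). The fingers hide the rest. I'll measure both edges.

```bash
python3 - <<'E'
from h import *
c=cam("wrist"); g=cv2.cvtColor(c["image"],cv2.COLOR_RGB2HSV)
pl=[];S=g[:,:,1].astype(int);H=g[:,:,0].astype(int);V=g[:,:,2].astype(int)
for u in range(200,230): 
    col=np.where((S[200:260,u]>35)&(H[200:260,u]<40)&(V[200:260,u]>150))[0]
    if len(col): pl.append((u,200+col[0]))
for u in range(230,310):
    col=np.where((S[200:260,u]>35)&(H[200:260,u]<40)&(V[200:260,u]>150))[0]
    if len(col): pl.append((u,200+col[0]))
w=onplane(c,pl,0.055); p=np.polyfit(w[:,1],w[:,0],1); print("gel near edge: x at y=-.03",np.polyval(p,-.03),"yaw",-np.arctan(p[0]),"y range",w[:,1].min(),w[:,1].max())
print("plate corners",onplane(c,[(190,231),(317,229)],0.057)[:,:2].round(4).tolist())
print("base corners",onplane(c,[(88,174),(487,174)],0.04)[:,:2].round(4).tolist())
for r in range(224,240,1): print(r,c["image"][r,250].tolist(),end=" ")
print()
for r in range(164,182,1): print(r,c["image"][r,350].tolist(),end=" ")
E
```

```text
gel near edge: x at y=-.03 0.49645774815206184 yaw 0.09845478150476261 y range -0.08209211133340845 0.018018184815251335
plate corners [[0.4955, -0.0909], [0.4836, 0.0244]]
base corners [[0.4544, -0.189], [0.4228, 0.1763]]
224 [209, 214, 214] 225 [205, 211, 212] 226 [206, 214, 213] 227 [209, 216, 215] 228 [212, 218, 216] 229 [142, 150, 151] 230 [100, 110, 113] 231 [96, 107, 108] 232 [98, 110, 114] 233 [145, 173, 187] 234 [178, 208, 222] 235 [228, 233, 230] 236 [234, 231, 204] 237 [235, 229, 195] 238 [232, 228, 193] 239 [233, 228, 195] 
164 [157, 164, 170] 165 [155, 161, 170] 166 [160, 167, 175] 167 [157, 167, 174] 168 [161, 170, 175] 169 [129, 136, 137] 170 [117, 117, 114] 171 [115, 114, 111] 172 [119, 119, 118] 173 [123, 127, 124] 174 [148, 150, 143] 175 [170, 174, 167] 176 [195, 196, 191] 177 [195, 198, 195] 178 [199, 201, 199] 179 [199, 204, 204] 180 [204, 213, 213] 181 [203, 212, 213]
```

Emit:
move_arm --pt "-0.1 -0.2 0.5 0 0 0" --pt "-0.13 -0.25 1 0 0 0" --pt "-0.13 -0.25 1 0 0 0"

```text
time: 2.38
tool_pos: [0.4632, -0.0341, 0.1244]
tool_rot: [3.139, -0.007, -3.055]
contact_force: [-0.6, 0.2, 0.5]
opening: 0.046
grip_force: 0.0
```

Emit:
move_arm --pt "0 0 0.4 0 0 0" --pt "0 0 0.65 0 0 0" --pt "0 0 0.79 0 0 0" --pt "0 0 0.79 0 0 0" --pt "0 0 0.79 0 0 0"

```text
time: 3.0
tool_pos: [0.4666, -0.0356, 0.0491]
tool_rot: [-3.141, 0.002, -3.055]
contact_force: [0.3, -0.1, 0.2]
opening: 0.0458
grip_force: 0.0
```

Emit:
move_arm --pt "-0.07 0 0 0 0 0" --pt "-0.14 0 0 0 0 0" --pt "-0.21 0 0 0 0 0" --pt "-0.28 0 0 0 0 0" --pt "-0.35 0 0 0 0 0" --pt "-0.42 0 0 0 0 0" --pt "-0.49 0 0 0 0 0" --pt "-0.56 0 0 0 0 0" --pt "-0.63 0 0 0 0 0" --pt "-0.7 0 0 0 0 0" --pt "-0.77 0 0 0 0 0" --pt "-0.82 0 0 0 0 0"

```text
time: 4.5
tool_pos: [0.5479, -0.0286, 0.0477]
tool_rot: [3.142, 0.0, -3.055]
contact_force: [-1.6, 0.3, 1.4]
opening: 0.0458
grip_force: 0.7
```

Emit:
move_arm --pt "-0.03 0 0 0 0 0" --pt "-0.06 0 0 0 0 0" --pt "-0.08 0 0 0 0 0" --pt "-0.1 0 0 0 0 0"

```text
time: 5.0
tool_pos: [0.5574, -0.0278, 0.0477]
tool_rot: [3.142, -0.0, -3.055]
contact_force: [-1.4, 0.1, 0.4]
opening: 0.0459
grip_force: 0.5
```

Emit:
move_arm --pt "-0.02 0 0 0 0 0" --pt "-0.04 0 0 0 0 0" --pt "-0.04 0 0 0 0 0"

```text
time: 5.38
tool_pos: [0.5592, -0.0275, 0.0477]
tool_rot: [3.141, -0.005, -3.055]
contact_force: [-8.5, -2.6, 7.3]
opening: 0.0457
grip_force: 4.6
```

Emit:
move_arm --pt "-0.01 0 0 0 0 0" --pt "-0.02 0 0 0 0 0" --pt "-0.02 0 0 0 0 0"

```text
time: 5.75
tool_pos: [0.5592, -0.0275, 0.0477]
tool_rot: [3.141, -0.009, -3.055]
contact_force: [-15.2, -3.8, 12.4]
opening: 0.0462
grip_force: 7.9
```

Emit:
move_arm --pt "0.15 0 0 0 0 0" --pt "0.15 0 -0.3 0 0 0" --pt "0 -0.2 -0.8 0 0 0.05" --pt "-0.2 -0.4 -1 0 0 0.1" --pt "-0.4 -0.7 -1 0 0 0.15" --pt "-0.62 -0.83 -1 0 0 0.2" --pt "-0.62 -0.83 -1 0 0 0.25" --pt "-0.62 -0.83 -1 0 0 0.3" --pt "-0.62 -0.83 -1 0 0 0.35" --pt "-0.62 -0.83 -1 0 0 0.4" --pt "-0.62 -0.83 -1 0 0 0.45" --pt "-0.62 -0.83 -1 0 0 0.5"

```text
time: 7.25
tool_pos: [0.6326, -0.1046, 0.1478]
tool_rot: [3.141, 0.0, 1.652]
contact_force: [-0.0, 0.3, -0.0]
opening: 0.046
grip_force: 0.0
```

Emit:
move_arm --pt "0 0 0 0 0 0" --pt "0 0 0 0 0 0"

```text
time: 7.5
tool_pos: [0.6324, -0.1046, 0.1477]
tool_rot: [3.141, -0.0, 1.66]
contact_force: [0.6, 0.3, 0.1]
opening: 0.0461
grip_force: 0.0
```

```bash
python3 - <<'E'
from h import *
s=robot.observe();print(s["tool_pos"],s["tool_rot"],s["time"],s["contact_force"])
a=cam("wrist")["image"]; b=cam("top"); b=cv2.resize(b["image"][100:230,200:360],(560,455),interpolation=cv2.INTER_CUBIC)
cv2.imwrite("pics/w2.png",cv2.resize(np.hstack([a,b[:420]]),(800,300),interpolation=cv2.INTER_AREA)[:,:,::-1])
E
```

```text
[ 0.63240146 -0.10458249  0.14771049] [ 3.14125068e+00 -3.68211375e-05  1.66011067e+00] 7.5 [0.55479084 0.25240876 0.13512215]
```

View pics/w2.png

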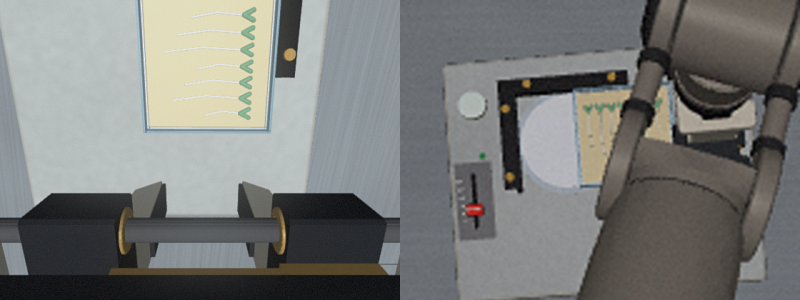

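Left panel: the plate lies along the far rail, its right edge squarely between the fingers (row ~130). Right panel: the plate is at the rail, with the corner still about 70 mm to its left. I'll descend and push left.

Emit:
move_arm --pt "0 0 0.4 0 0 0" --pt "0 0 0.8 0 0 0" --pt "0 0 1 0 0 0" --pt "0 0 1 0 0 0" --pt "0 0 1 0 0 0"

```text
time: 8.22
tool_pos: [0.633, -0.1048, 0.0488]
tool_rot: [3.14, 0.001, 1.658]
contact_force: [0.2, -0.6, -0.2]
opening: 0.046
grip_force: 0.0
```

Emit:
move_arm --pt "0.07 0 0 0 0 0" --pt "0.14 0 0 0 0 0" --pt "0.21 0 0 0 0 0" --pt "0.28 0 0 0 0 0" --pt "0.35 0 0 0 0 0" --pt "0.42 0 0 0 0 0" --pt "0.49 0 0 0 0 0" --pt "0.56 0 0 0 0 0" --pt "0.63 0 0 0 0 0" --pt "0.7 0 0 0 0 0" --pt "0.75 0 0 0 0 0" --pt "0.78 0 0 0 0 0"

```text
time: 9.72
tool_pos: [0.6255, -0.0265, 0.0477]
tool_rot: [-3.142, -0.0, 1.657]
contact_force: [0.1, -1.7, 0.2]
opening: 0.0462
grip_force: 0.8
```

Emit:
move_arm --pt "0.02 0 0 0 0 0" --pt "0.04 0 0 0 0 0" --pt "0.04 0 0 0 0 0"

```text
time: 10.1
tool_pos: [0.6251, -0.0235, 0.0477]
tool_rot: [-3.141, 0.001, 1.657]
contact_force: [-0.3, -4.4, 0.6]
opening: 0.0457
grip_force: 2.3
```

Emit:
move_arm --pt "0.02 0 0 0 0 0" --pt "0.03 0 0 0 0 0" --pt "0.03 0 0 0 0 0"

```text
time: 10.48
tool_pos: [0.6249, -0.0234, 0.0478]
tool_rot: [-3.141, 0.004, 1.656]
contact_force: [-1.0, -14.7, 0.5]
opening: 0.0462
grip_force: 7.4
```

Emit:
move_arm --pt "0.01 0 0 0 0 0" --pt "0.02 0 0 0 0 0" --pt "0.02 0 0 0 0 0"

```text
time: 10.85
tool_pos: [0.625, -0.0233, 0.0479]
tool_rot: [-3.141, 0.007, 1.656]
contact_force: [-1.1, -21.2, -0.0]
opening: 0.0459
grip_force: 10.8
```

Emit:
move_arm --pt "-0.15 0 0 0 0 0" --pt "-0.15 0 -0.3 0 0 0" --pt "-0.1 -0.1 -0.8 0 0 -0.05" --pt "0.1 -0.3 -1 0 0 -0.1" --pt "0.4 -0.6 -1 0 0 -0.15" --pt "0.7 -0.82 -1 0 0 -0.2" --pt "0.7 -0.82 -1 0 0 -0.25" --pt "0.7 -0.82 -1 0 0 -0.3" --pt "0.7 -0.82 -1 0 0 -0.35" --pt "0.7 -0.82 -1 0 0 -0.4" --pt "0.7 -0.82 -1 0 0 -0.45" --pt "0.7 -0.82 -1 0 0 -0.5"

```text
time: 12.35
tool_pos: [0.5368, 0.0453, 0.1475]
tool_rot: [3.14, -0.0, -3.05]
contact_force: [-0.4, -0.6, 0.7]
opening: 0.0461
grip_force: 0.0
```

Emit:
move_arm --pt "0 0 0 0 0 0" --pt "0 0 0.3 0 0 0" --pt "0 0 0.7 0 0 0" --pt "0 0 1 0 0 0" --pt "0 0 1 0 0 0" --pt "0 0 1 0 0 0"

```text
time: 13.1
tool_pos: [0.5378, 0.0449, 0.0488]
tool_rot: [3.142, 0.002, -3.057]
contact_force: [0.2, 0.7, 0.1]
opening: 0.046
grip_force: 0.0
```

Emit:
move_arm --pt "-0.05 0 0 0 0 0" --pt "-0.1 0 0 0 0 0" --pt "-0.14 0 0 0 0 0" --pt "-0.16 0 0 0 0 0" --pt "-0.16 0 0 0 0 0"

```text
time: 13.72
tool_pos: [0.5528, 0.0462, 0.0476]
tool_rot: [3.141, -0.0, -3.055]
contact_force: [-1.8, -1.7, 0.6]
opening: 0.0456
grip_force: 0.6
```

Emit:
move_arm --pt "-0.01 0 0 0 0 0" --pt "-0.03 0 0 0 0 0" --pt "-0.03 0 0 0 0 0"

```text
time: 14.1
tool_pos: [0.5529, 0.0462, 0.0475]
tool_rot: [3.141, -0.007, -3.055]
contact_force: [-11.3, -2.6, 8.5]
opening: 0.0456
grip_force: 5.7
```

Emit:
move_arm --pt "0.2 0 0 0 0 0" --pt "0.2 0 0 0 0 0" --pt "0.2 0 -0.5 0 0 0" --pt "0.2 0 -1 0 0 0" --fingers -1

```text
time: 14.6
tool_pos: [0.5368, 0.0448, 0.1488]
tool_rot: [3.141, 0.0, -3.055]
contact_force: [0.8, 0.3, -0.2]
opening: 0.0103
grip_force: 0.0
```

Emit:
move_arm --pt "0.5 0 0 0 0 0" --pt "1 0 0 0 0 0" --pt "1 0 0 0 0 0" --pt "1 0 0 0 0 0"

```text
time: 15.1
tool_pos: [0.4382, 0.036, 0.1484]
tool_rot: [-3.141, 0.003, -3.055]
contact_force: [-0.7, -0.2, 0.8]
opening: -0.0
grip_force: 0.0
```

```bash
python3 - <<'E'
from h import *
s=robot.observe();print(s["tool_pos"],s["tool_rot"],s["time"],s["contact_force"])
a=cam("scene")["image"][200:310,220:380]; b=cam("top"); b=b["image"][105:230,205:355]
cv2.imwrite("pics/w3.png",np.hstack([cv2.resize(a,(400,275),interpolation=cv2.INTER_CUBIC),cv2.resize(b,(330,275),interpolation=cv2.INTER_CUBIC)])[:,:,::-1])
E
```

```text
[0.43815715 0.03597445 0.1484179 ] [-3.14123704e+00  3.01439397e-03 -3.05543727e+00] 15.1 [-0.65388716 -0.24392522  0.78118301]
```

View pics/w3.png

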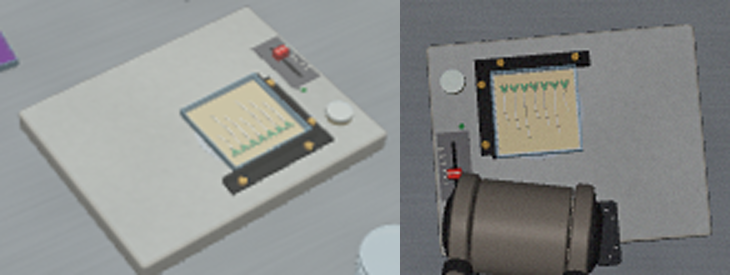

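The plate sits in the corner against both rails in both views; the red knob is still near its dark end. Next comes the dimmer.

Emit:
move_arm --pt "-0.3 0.5 0 0 0 0" --pt "-0.7 1 0 0 0 0" --pt "-0.7 1 0 0 0 0"

```text
time: 15.58
tool_pos: [0.5002, 0.145, 0.1472]
tool_rot: [3.141, 0.002, -3.051]
contact_force: [0.1, -1.2, 0.1]
opening: 0.0005
grip_force: 0.0
```

Emit:
move_arm --pt "0 0.18 0.2 0 0 0" --pt "0 0.18 0.6 0 0 0" --pt "0 0.18 0.9 0 0 0" --pt "0 0.18 1 0 0 0" --pt "0 0.18 1 0 0 0" --pt "0 0.18 1 0 0 0"

```text
time: 16.32
tool_pos: [0.497, 0.1597, 0.0488]
tool_rot: [3.141, 0.002, -3.055]
contact_force: [0.5, -0.2, 0.2]
opening: 0.0005
grip_force: 0.0
```

Emit:
move_arm --pt "-0.07 0 0 0 0 0" --pt "-0.14 0 0 0 0 0" --pt "-0.21 0 0 0 0 0" --pt "-0.28 0 0 0 0 0" --pt "-0.34 0 0 0 0 0" --pt "-0.4 0 0 0 0 0" --pt "-0.46 0 0 0 0 0" --pt "-0.5 0 0 0 0 0" --pt "-0.53 0 0 0 0 0" --pt "-0.53 0 0 0 0 0"

```text
time: 17.58
tool_pos: [0.5492, 0.1643, 0.0477]
tool_rot: [3.141, 0.001, -3.055]
contact_force: [0.3, 0.2, -0.1]
opening: 0.0003
grip_force: 0.0
```

Emit:
move_arm --pt "-0.03 0 0 0 0 0" --pt "-0.06 0 0 0 0 0" --pt "-0.06 0 0 0 0 0"

```text
time: 17.95
tool_pos: [0.5552, 0.1648, 0.0478]
tool_rot: [3.141, 0.001, -3.055]
contact_force: [-0.2, 0.2, 0.3]
opening: 0.0002
grip_force: 0.1
```

Emit:
move_arm --pt "-0.02 0 0 0 0 0" --pt "-0.03 0 0 0 0 0" --pt "-0.03 0 0 0 0 0"

```text
time: 18.32
tool_pos: [0.5562, 0.1649, 0.0477]
tool_rot: [-3.141, -0.004, -3.055]
contact_force: [-7.4, -0.7, 4.4]
opening: 0.0004
grip_force: 3.3
```

End stop felt at the expected place. I'll back away and check.

Emit:
move_arm --pt "-0.01 0 0 0 0 0" --pt "-0.01 0 0 0 0 0" --pt "0.1 0 0 0 0 0" --pt "0.2 0 0 0 0 0" --pt "0.2 0 -0.4 0 0 0" --pt "0.2 0 -1 0 0 0" --pt "0.6 0 -1 0 0 0" --pt "1 0 -1 0 0 0" --pt "1 0 -1 0 0 0" --pt "1 0 -1 0 0 0"

```text
time: 19.58
tool_pos: [0.459, 0.1565, 0.1482]
tool_rot: [3.141, 0.002, -3.055]
contact_force: [-0.2, 0.8, 0.1]
opening: 0.0007
grip_force: 0.0
```

Emit:
move_arm --pt "0.3 0.3 -0.3 0 0 0" --pt "0.4 0.8 -0.5 0 0 0" --pt "0.4 0.8 -0.5 0 0 0" --pt "0.4 0.8 -0.5 0 0 0"

```text
time: 20.08
tool_pos: [0.4119, 0.2325, 0.1972]
tool_rot: [-3.141, -0.0, -3.055]
contact_force: [-0.4, 0.1, 0.1]
opening: 0.0004
grip_force: 0.0
```

```bash
python3 - <<'E'
from h import *
s=robot.observe();print(s["tool_pos"],s["time"],s["contact_force"])
a=cam("scene")["image"][200:310,220:380]; t=cam("top"); b=t["image"][105:230,205:355]
cv2.imwrite("pics/w4.png",np.hstack([cv2.resize(a,(400,275),interpolation=cv2.INTER_CUBIC),cv2.resize(b,(330,275),interpolation=cv2.INTER_CUBIC)])[:,:,::-1])
hsv=cv2.cvtColor(t["image"],cv2.COLOR_RGB2HSV); H,S,V=[hsv[:,:,i].astype(int) for i in range(3)]
roi=np.zeros(H.shape,bool); roi[105:230,205:355]=1
for n,m,z in(("plate",(S>40)&(H>12)&(H<40)&(V>120),.057),("knob",(S>140)&((H<8)|(H>172)),.055)):
    k=max(cv2.findContours((m&roi).astype(np.uint8),0,1)[0],key=cv2.contourArea); w=onplane(t,cv2.boxPoints(cv2.minAreaRect(k)),z)[:,:2]
    d=w.mean(0)-[.5856,.008]; c,q=np.cos(.086),np.sin(.086); e=w[1]-w[0]
    print(n,"base xy",c*d[0]+q*d[1],-q*d[0]+c*d[1],"yaw",(np.arctan2(e[1],e[0])%(np.pi/2)))
E
```

```text
[0.41194384 0.23245449 0.19723802] 20.075 [-0.35499374  0.14657056  0.10564883]
plate base xy 0.04186476302992468 0.03526985768738197 yaw 0.0762701589841892
knob base xy -0.0019990680567374235 0.15540004965101353 yaw 0.0013516723877096126
```

View pics/w4.png

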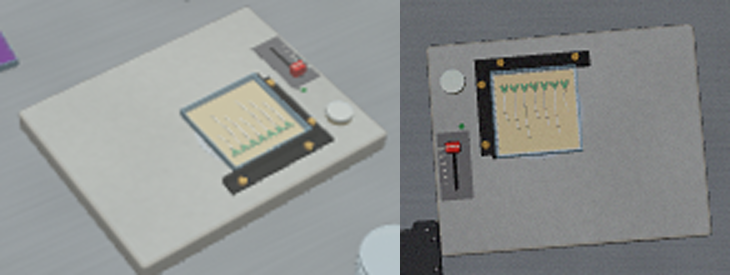

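Both views show the plate snug in the corner, the knob at the far end of its slot and the small dish where it was. Measured against the knob, which has the same sideways offset, the plate is at home.

```bash
python3 -c "
from cell import robot
print(robot.hand_in())"
```

```text
the job is handed in; nothing more can be done
None
```

I pushed the seedling plate into the guide's corner, against both rails, then pushed the dimmer to its full-brightness stop and handed the job in at about 20 s of the 64 s allowed; no verdict came back.

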